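Load a test cassette into the free bay of the analyser's carousel

ROBOT

A 6-joint arm with a two-finger parallel gripper is mounted at the origin on a cart in front of the work surface, level with it; the furniture and walls round the work are solid. World frame = base frame: x ahead of the robot, y to its left, z up, the work surface at z = 0. Lengths are in m, angles in rad, forces in N, time in s.
With the tool pointing down it reaches from about 0.225 to 0.875 m from the base axis. Payload 3.4 kg.
Tool frame: the origin (TCP) lies at the very end of the fingers, on their centre line; the grasp point (between the pads) lies r.pinch_z behind it (r.pinch_z is the distance from the TCP to the grasp point, in m); z points along the fingers, y is the line along which they close (so a half turn about z gives the same grasp; the last joint's range is limited). The gripper opens to 85 mm and grips with 20 to 120 N. Pads are 22 mm wide; open, the fingers measure 114 mm over their backs; the gripper's body (76 mm by 85 mm) begins 54 mm behind the grasp point. The pads swing forward as they close: fully open they stand 13 mm farther back than shut.
Start: joints at [-1.254, 0.276, 1.505, -0, 1.361, -0.121], TCP at [0.244, -0.521, 0.231] pointing down, gripper open.
Joint ranges: [-2.89, 2.89], [-0.75, 2.08], [0.22, 2.7], [-1.18, 4.32], [0.11, 2.71], [-2.7, 2.7]. Speed limits (rad/s): [2.57, 2.57, 3.14, 3.14, 3.14, 3.14].

INTERFACE

Orientations are given as a 3x3 rotation matrix whose columns are the frame's x, y, z axes.
In Python, from rig import r gives the robot as it stands. The module is installed in compiled form; this text tells all that it offers.
- The arm moves only by the shell command python3 -m handwheel 'ROWS' [FORCE]. ROWS is JSON, a list of rows, each an object of numbers: "rx", "ry", "rz": the turn, a rotation vector about the tool's x, y, z in degrees; "x", "y", "z": the shift along the tool's x, y, z in cm; "grip": the finger opening in cm, from 0 to 8.54. A call has 1 to 12 rows; each row shifts and turns the commanded pose from where the row before left it, along the tool's axes as they then stand; what a row does not reach is not made up. A row lasts 1/10 s, in which the tool goes at most 50 mm and 8.59 degrees, less where a joint would pass 70% of its speed; a pose out of reach is approached as far as the arm can. A call is refused whole if a number of a shift passes 5 or a number of a turn 8.59, either way. A call with a gripper value outside its range is refused whole. The fingers move at their own pace and stop on an object; FORCE is the grip in N (left out, the last holds). Time passes only in rows, so rows that do not move let the fingers close. It gives the time, the measured TCP pose, the force, the opening and the grip force at its end, in the units of the state.
- r.get_state(): the state, without advancing time (a new reading comes with each control period).
- r.get_image(name): name is "scene" or "top"; returns a dict with "img" (400x640x3 uint8, red, green, blue), "depth" (400x640 float32, m along the optical axis (not along the pixel's ray), 0 where there is no reading), "mtx" (3x3 intrinsics, pixels), "R" (3x3) and "t" (3): a world point X has camera coordinates R X + t. Camera axes: x right, y down, z forward; pixel columns grow to the right and rows downward; lengths in m; the calibration is good to about 2 mm. A picture is of the moment at which its call begins.
- r.finish_job(): hands the job in; it is judged then, once.
The state is a dict: "t": time; "qpos": joint angles; "dq": joint speeds; "joint_efforts": joint torques, N m; "tcp_pos": TCP position; "orientation": TCP orientation; "contact_force": force on the tool from outside, world axes, zero at the start; "torque": the same for the moment, N m; "grip_width": finger opening in m; "grip_force": force on a finger pad.
Only numpy, scipy, OpenCV 4.12 (cv2) and the standard library are available. Lean on these libraries where they do the work, as an engineer would, in place of code of your own. Each camera call takes 0.05 s, during which the arm holds its last target. There are 200 camera calls.

TASK

One bay of the analyser's six-place carousel is still free. Turn the carousel by its knob until the free bay stands square in the loading port at the front of the clear cover, then take the single test cassette lying on the table just in front of the analyser and lay it flat in that bay, leaving the bay in the port. Leave the other things on the table where they are.

Things in the scene. Friction and masses are not known exactly. Their poses are not given: they have to be found in the camera images.
- analyser: White bench analyser, 244 x 244 mm in plan, fixed to the table. Origin on the table under its centre (the carousel's axis); x points from its front (the loading port) to its back, z up. Shell walls 62 mm high; a fixed clear cover, top 65 mm above the table, lies over the carousel and is open only at the loading port. Reader head 91 mm high behind x = 80 mm.
- loading_port (a point): Middle of the loading port, 75 mm in front of the axis, 48.5 mm above the table; axes as the analyser's. The port is the opening in the 3 mm clear cover, 85 mm wide, running from the front wall (47 mm in front of this point, low sill 41 mm high) to 44 mm behind it; a black mark on the front wall shows its middle. Only here can the carousel be reached from above.
- carousel (a joint): Angle (rad) of the round carousel, 228 mm across, six radial bays, one free, five with cassettes that stay. 0 (or any whole turn): free bay in the middle of the port. Grows counter-clockwise from above; starts at 0.7 to 2.5; turns either way and stays where left. A sprung roller drops between two pins at every bay and holds it lightly: about 0.1 N m to turn past, next to none between bays.
- knob_grip (a point): Middle of the round black knob that turns the carousel, on its axis, 87 mm above the table. It is 44 mm across, from 69 to 104 mm above the table, above the clear cover, and can be gripped across from above at any yaw; fingertips must stay above 68 mm.
- free_bay (a point): Middle of the empty bay, 75 mm from the axis, 48.5 mm above the table: where a loaded cassette's middle lies (deck at 46 mm). Turns with the carousel; x is the bay's long axis, towards the axis. The bay is 24 x 75 mm between rounded rails 3.5 mm high at its two ends; over the middle 40 mm of its length the sides are open, so fingers can reach the deck.
- cassette_center (a point): Centre of the white test cassette to be loaded, 20 x 70 x 5 mm, lying flat on the table in front of the analyser; 2.5 mm above its underside. Its y axis is the long axis, x the 20 mm width (grip across it), z up. Weighs about 12 g. Either end may point to the middle.
- timer: Bystander: white timer, 64 x 64 x 18 mm, beside the analyser. Origin under its centre.
- dropper_4: Bystander: upright dropper bottle, 20 mm across, 64 mm high. Origin under its centre.
- tube: Bystander: capped tube lying on the table, 14 x 72 x 13 mm. Origin under its centre.
- labels: Bystander: roll of labels lying flat, 63 mm across, 25 mm high. Origin under its centre.
Mind the look-alikes: they are no part of the job. Leave any green or pink look-alike of the part that bears cassette_center alone.

How it is judged:
By the outcome, as a careful person would: the job done as asked, in the order asked, and still so for the second after the job is handed in, with the robot touching nothing.
It also fails if it takes over 64 s, if anything falls off the work surface, if the arm or the gripper's body presses on something with over 40 N, if the wrist force passes 120 N, or if a joint passes its speed limit or range.

## Working session

There is one attempt and no reset: what is moved stays moved. The work goes in short steps, Python scripts to look and compute and a shell command to move; the robot and the scene stay as the last step left them, time stands still between calls to the robot, and variables do not carry over. Pictures are saved under pics/ and viewed, at most 10 in all, crops included, and the job is handed in when it is done.

```bash
mkdir -p pics; python3 - <<'E'
from rig import r
import cv2,numpy as np
for n in("scene","top"):
    d=r.get_image(n);cv2.imwrite(f"pics/{n}0.png",d["img"][:,:,::-1]);print(n,d["mtx"].tolist(),d["R"].round(4).tolist(),d["t"].tolist())
s=r.get_state();print(s["t"],s["tcp_pos"],s["orientation"],s["grip_width"],r.pinch_z)
E
```

```text
scene [[397.1410430898417, 0.0, 318.60692617130707], [0.0, 397.1410430898417, 200.3525141959867], [0.0, 0.0, 1.0]] [[0.598, -0.8015, 0.006], [-0.458, -0.3479, -0.8181], [0.6578, 0.4864, -0.5751]] [-0.687774176521792, 0.17980854823169906, 0.9609122343196377]
top [[396.7325407606823, 0.0, 327.2568703024245], [0.0, 396.7325407606823, 199.99370826496659], [0.0, 0.0, 1.0]] [[-0.0187, -0.9998, -0.0011], [-0.9785, 0.0185, -0.2054], [0.2054, -0.0027, -0.9787]] [-0.41914516239729455, 0.5582463621113186, 1.0414729627597716]
0.1 [ 0.24361    -0.52032947  0.23050294] [[ 9.05681353e-01  4.23958728e-01 -5.31784431e-04]
 [ 4.23959016e-01 -9.05679955e-01  1.60362764e-03]
 [ 1.98245434e-04 -1.67783045e-03 -9.99998573e-01]] 0.08549758760363076 0.0187
```

View pics/top0.png

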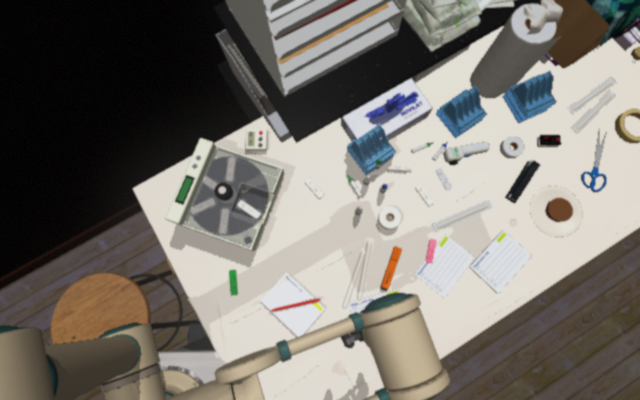

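View pics/scene0.png

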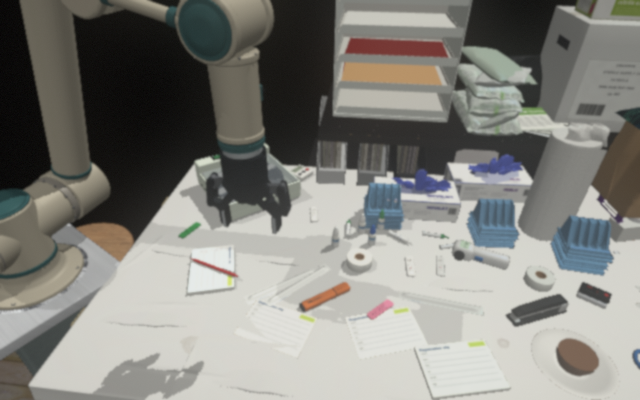

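The top view shows the analyser at about (225,200), with its green reader at left (185,190), so the front faces right. Candidate white cassettes are (315,188), (425,197) and (443,180). The green (233,282) and pink (431,250) objects are look-alikes. (315,188) fits because it lies just in front of the port side. I'll confirm with one enlarged crop.

```bash
cat > h.py <<'E'
import cv2,numpy as np
from rig import r
def ray(d,u,v,z):
    c=-d["R"].T@d["t"]; w=d["R"].T@np.linalg.inv(d["mtx"])@[u,v,1]
    return (c+w*(z-c[2])/w[2])
def proj(d,X):
    p=d["mtx"]@(d["R"]@np.array(X)+d["t"]); return p[:2]/p[2]
def crop(d,u0,v0,u1,v1,k,fn):
    cv2.imwrite(fn,cv2.resize(d["img"][v0:v1,u0:u1,::-1],None,fx=k,fy=k,interpolation=cv2.INTER_CUBIC))
E
python3 - <<'E'
from h import *
d=r.get_image("top");crop(d,160,130,340,265,4.4,"pics/c1.png")
for u,v,z in((223,191,.104),(315,188,.005),(425,197,.005),(443,180,.005)):print(u,v,ray(d,u,v,z).round(3))
g=d["img"].astype(int)
# white cassette blob
m=((g.min(2)>200)).astype(np.uint8);print(g[180:198:2,305:327:2].min(2))
E
```

```text
223 191 [ 0.57  -0.152  0.104]
315 188 [ 0.598 -0.395  0.005]
425 197 [ 0.565 -0.714  0.005]
443 180 [ 0.615 -0.771  0.005]
[[214 221 218 215 211 212 213 212 212 212 213]
 [193 219 206 209 209 211 212 212 213 213 212]
 [184 199 212 215 218 214 212 212 213 212 212]
 [209 187 202 218 216 217 210 211 212 212 213]
 [213 209 183 199 213 211 215 212 211 212 213]
 [212 211 204 184 205 198 207 214 207 212 212]
 [211 212 213 204 196 212 216 222 216 208 212]
 [211 212 213 213 198 186 216 224 223 205 208]
 [211 211 212 212 210 193 186 214 206 202 212]]
```

View pics/c1.png

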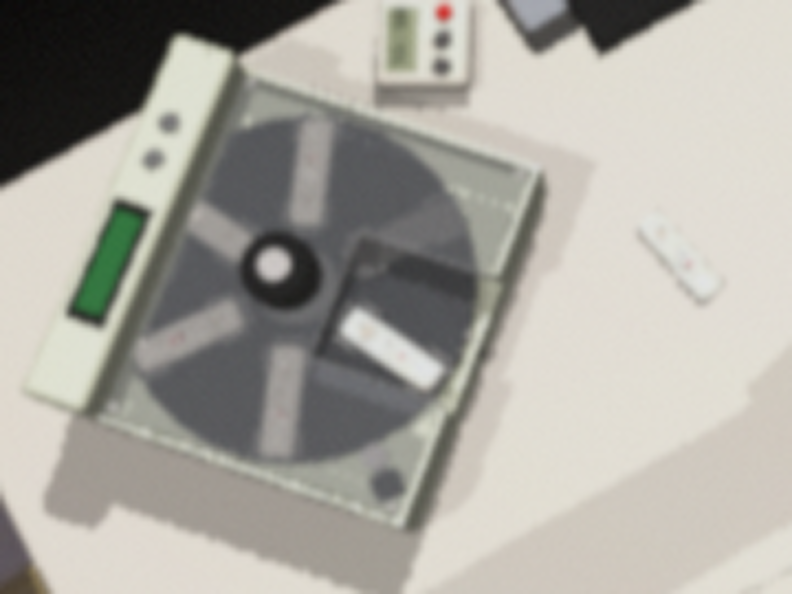

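The crop shows the lone white cassette at crop (680,258), which is px (314.5,188.6). The free bay is the dark gap at crop (430,225), up-right of the knob. The port holds a loaded cassette at crop (390,348), offset clockwise from the middle on screen. The knob is at crop (280,270).

```bash
python3 - <<'E'
from h import *
d=r.get_image("top")
R=lambda u,v,z:ray(d,160+u/4.4,130+v/4.4,z)[:2]
g=d["img"].astype(int)
m=np.zeros(g.shape[:2],np.uint8);m[175:208,208:240]=(g.max(2)[175:208,208:240]<45)
n,l,st,c=cv2.connectedComponentsWithStats(m);i=1+st[1:,4].argmax();print("knob",st[i],c[i])
bb=st[i];ax=ray(d,bb[0]+bb[2]/2-.5,bb[1]+bb[3]/2-.5,.087)[:2];print("axis knob",ax)
a,b=R(542,172,.062),R(412,525,.062);print("front corners",a,b,np.linalg.norm(a-b))
n_=(a-b)/np.linalg.norm(a-b);f=np.array([n_[1],-n_[0]]);print("front dir",f,np.degrees(np.arctan2(*f[::-1])));
print("axis by shell",(a+b)/2-f*.122)
pc=[R(*p,.065) for p in((362,238),(320,355),(500,282),(455,400))];print("port corners",np.round(pc,4).tolist())
for p in((312,170),(220,232),(190,335),(281,400),(391,348)):
    q=R(*p,.051)-ax;print(p,np.linalg.norm(q).round(4),np.degrees(np.arctan2(q[1],q[0])).round(1))
# cassette: contour by difference to local background
s=cv2.resize(d["img"][170:210,298:335],None,fx=8,fy=8,interpolation=cv2.INTER_CUBIC);cv2.imwrite("pics/c2.png",s[:,:,::-1])
for p in((652,212),(635,225),(722,285),(706,303)):print(R(*p,.005))
print(d["depth"][188,315],)
E
```

```text
knob [216 184  16  16 107] [225.07476636 192.89719626]
axis knob [ 0.57293886 -0.14897705]
front corners [ 0.64029249 -0.30755986] [ 0.41756943 -0.22901709] 0.23616631096762736
front dir [-0.33257396 -0.94307718] -109.42507929577197
axis by shell [ 0.56950498 -0.15323306]
port corners [[0.5983, -0.1945], [0.5237, -0.1703], [0.5682, -0.2818], [0.4939, -0.2547]]
(312, 170) 0.0753 -7.0
(220, 232) 0.0595 54.4
(190, 335) 0.0721 116.5
(281, 400) 0.075 175.7
(391, 348) 0.0759 -124.4
[ 0.62791993 -0.37485307]
[ 0.61916843 -0.36343244]
[ 0.57705541 -0.4207739 ]
[ 0.5650673  -0.40999282]
1.1593903
```

View pics/c2.png

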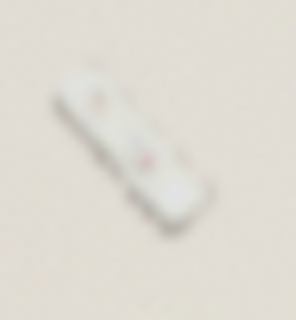

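The detail shows the cassette lying diagonally. Its length comes out at 70 mm, its centre at about (0.597,-0.392) and its long axis at about 41.5°. The analyser axis is about (0.571,-0.152), the front points to about -109°, and the free bay is at about -65°. So the carousel needs about 44° clockwise. Moving above the knob now.

```bash
python3 -m handwheel '[{"x":3.77,"y":-1.62},{"x":3.77,"y":-1.62},{"x":3.77,"y":-1.62},{"x":3.77,"y":-1.62},{"x":3.77,"y":-1.62},{"x":3.77,"y":-1.62},{"x":3.77,"y":-1.62},{"x":3.77,"y":-1.62},{"x":3.77,"y":-1.62},{"x":3.77,"y":-1.62},{"x":3.77,"y":-1.62},{"x":3.77,"y":-1.62}]'
cat > s.py <<'E'
# state, and shift in tool axes (cm) to a goal x y z (m); yaw of tool x (deg)
import sys
from h import *
s=r.get_state();O=np.array(s["orientation"]);p=np.array(s["tcp_pos"])
print("t",round(s["t"],2),"tcp",p.round(4),"yaw",np.degrees(np.arctan2(O[1,0],O[0,0])).round(2),"grip",round(s["grip_width"],4),round(float(s["grip_force"]),1),"F",np.round(s["contact_force"],1),"M",np.round(s["torque"],2))
if len(sys.argv)>3: print("shift cm",(O.T@(np.array(sys.argv[1:4],float)-p)*100).round(2))
E
python3 s.py .571 -.152 .12
```

```text
t 0.2 tcp [ 0.2437 -0.5205  0.2308] yaw 25.08 grip 0.0853 0.0 F [-1.  -0.3 -0.8] M [ 0.03 -0.01  0.04]
shift cm [ 45.27 -19.48  11.1 ]schema error: expected keys rx, ry, rz, x, y, z, grip
```

```bash
python3 -m handwheel '[{"rx":0,"ry":0,"rz":0,"x":3.77,"y":-1.62,"z":0,"grip":8.54},{"rx":0,"ry":0,"rz":0,"x":3.77,"y":-1.62,"z":0,"grip":8.54},{"rx":0,"ry":0,"rz":0,"x":3.77,"y":-1.62,"z":0,"grip":8.54},{"rx":0,"ry":0,"rz":0,"x":3.77,"y":-1.62,"z":0,"grip":8.54},{"rx":0,"ry":0,"rz":0,"x":3.77,"y":-1.62,"z":0,"grip":8.54},{"rx":0,"ry":0,"rz":0,"x":3.77,"y":-1.62,"z":0,"grip":8.54},{"rx":0,"ry":0,"rz":0,"x":3.77,"y":-1.62,"z":0,"grip":8.54},{"rx":0,"ry":0,"rz":0,"x":3.77,"y":-1.62,"z":0,"grip":8.54},{"rx":0,"ry":0,"rz":0,"x":3.77,"y":-1.62,"z":0,"grip":8.54},{"rx":0,"ry":0,"rz":0,"x":3.77,"y":-1.62,"z":0,"grip":8.54},{"rx":0,"ry":0,"rz":0,"x":3.77,"y":-1.62,"z":0,"grip":8.54},{"rx":0,"ry":0,"rz":0,"x":3.77,"y":-1.62,"z":0,"grip":8.54}]'
python3 s.py .571 -.152 .12
```

```text
t: 1.4
tcp_pos: [0.5719, -0.1515, 0.2311]
orientation: [[0.906, 0.424, -0.0], [0.424, -0.906, -0.0], [-0.0, 0.0, -1.0]]
contact_force: [0.4, -0.3, 0.7]
grip_width: 0.0852
grip_force: 0.0
t 1.4 tcp [ 0.5719 -0.1515  0.2311] yaw 25.09 grip 0.0852 0.0 F [ 0.4 -0.3  0.7] M [-0.03 -0.03  0.  ]
shift cm [-1.000e-01  1.000e-02  1.111e+01]
```

```bash
python3 -m handwheel '[{"rx":0,"ry":0,"rz":0,"x":-0.1,"y":0,"z":2.6,"grip":8.54},{"rx":0,"ry":0,"rz":0,"x":0,"y":0,"z":2.6,"grip":8.54},{"rx":0,"ry":0,"rz":0,"x":0,"y":0,"z":2.6,"grip":8.54},{"rx":0,"ry":0,"rz":0,"x":0,"y":0,"z":2.6,"grip":8.54},{"rx":0,"ry":0,"rz":0,"x":0,"y":0,"z":2.6,"grip":8.54},{"rx":0,"ry":0,"rz":0,"x":0,"y":0,"z":2.5,"grip":8.54},{"rx":0,"ry":0,"rz":0,"x":0,"y":0,"z":0,"grip":5.5},{"rx":0,"ry":0,"rz":0,"x":0,"y":0,"z":0,"grip":5.5},{"rx":0,"ry":0,"rz":0,"x":0,"y":0,"z":0,"grip":5.5},{"rx":0,"ry":0,"rz":0,"x":0,"y":0,"z":0,"grip":5.5},{"rx":0,"ry":0,"rz":0,"x":0,"y":0,"z":0,"grip":5.5},{"rx":0,"ry":0,"rz":0,"x":0,"y":0,"z":0,"grip":5.5}]' 20
python3 s.py .571 -.152 .075
```

```text
t: 2.6
tcp_pos: [0.5706, -0.1535, 0.0771]
orientation: [[0.906, 0.424, 0.001], [0.424, -0.906, -0.001], [0.001, 0.001, -1.0]]
contact_force: [-1.3, 0.5, 0.2]
grip_width: 0.055
grip_force: 0.0
t 2.6 tcp [ 0.5706 -0.1535  0.0771] yaw 25.08 grip 0.055 0.0 F [-1.3  0.5  0.2] M [ 0.01 -0.05  0.  ]
shift cm [ 0.1  -0.12  0.21]
```

```bash
python3 - <<'E'
from h import *
d=r.get_image("scene");print(proj(d,[.571,-.152,.087]));u,v=proj(d,[.571,-.152,.087]).astype(int);crop(d,u-45,v-35,u+75,v+55,6,"pics/k1.png")
E
```

```text
[245.25203449 167.60240649]
```

View pics/k1.png

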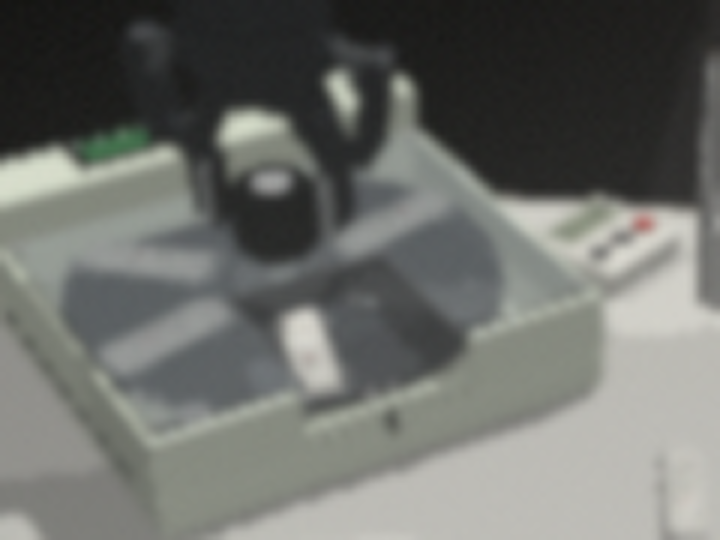

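The view shows the fingers straddling the knob (crop (275,210)), the black port mark at (390,420), and the free bay to the right of the port. I'll grip, then turn clockwise about 44° (positive rz).

```bash
python3 -m handwheel '[{"rx":0,"ry":0,"rz":0,"x":0,"y":0,"z":0,"grip":4},{"rx":0,"ry":0,"rz":0,"x":0,"y":0,"z":0,"grip":4},{"rx":0,"ry":0,"rz":0,"x":0,"y":0,"z":0,"grip":4},{"rx":0,"ry":0,"rz":0,"x":0,"y":0,"z":0,"grip":4},{"rx":0,"ry":0,"rz":0,"x":0,"y":0,"z":0,"grip":4},{"rx":0,"ry":0,"rz":0,"x":0,"y":0,"z":0,"grip":4}]' 30
python3 s.py
```

```text
t: 3.25
tcp_pos: [0.5695, -0.1519, 0.077]
orientation: [[0.906, 0.424, -0.001], [0.424, -0.906, 0.002], [0.0, -0.003, -1.0]]
contact_force: [-2.4, 3.2, 5.4]
grip_width: 0.0433
grip_force: 30.4
t 3.25 tcp [ 0.5695 -0.1519  0.077 ] yaw 25.06 grip 0.0433 30.4 F [-2.4  3.2  5.4] M [ 0.7   0.34 -0.03]
```

```bash
python3 -m handwheel '[{"rx":0,"ry":0,"rz":4,"x":0,"y":0,"z":0,"grip":4},{"rx":0,"ry":0,"rz":4,"x":0,"y":0,"z":0,"grip":4},{"rx":0,"ry":0,"rz":4,"x":0,"y":0,"z":0,"grip":4},{"rx":0,"ry":0,"rz":4,"x":0,"y":0,"z":0,"grip":4},{"rx":0,"ry":0,"rz":4,"x":0,"y":0,"z":0,"grip":4},{"rx":0,"ry":0,"rz":4,"x":0,"y":0,"z":0,"grip":4},{"rx":0,"ry":0,"rz":4,"x":0,"y":0,"z":0,"grip":4},{"rx":0,"ry":0,"rz":4,"x":0,"y":0,"z":0,"grip":4},{"rx":0,"ry":0,"rz":4,"x":0,"y":0,"z":0,"grip":4},{"rx":0,"ry":0,"rz":4,"x":0,"y":0,"z":0,"grip":4},{"rx":0,"ry":0,"rz":4,"x":0,"y":0,"z":0,"grip":4},{"rx":0,"ry":0,"rz":0,"x":0,"y":0,"z":0,"grip":4}]'
python3 s.py;python3 - <<'E'
from h import *
d=r.get_image("scene");u,v=245,168;crop(d,u-45,v-35,u+75,v+55,6,"pics/k2.png")
ax=np.array([.571,-.152])
for a in range(-150,-60,5): pass
E
```

```text
t: 4.45
tcp_pos: [0.5692, -0.1483, 0.077]
orientation: [[0.945, -0.327, -0.002], [-0.327, -0.945, 0.009], [-0.004, -0.008, -1.0]]
contact_force: [-1.2, 12.5, 8.4]
grip_width: 0.0427
grip_force: 30.9
t 4.45 tcp [ 0.5692 -0.1483  0.077 ] yaw -19.09 grip 0.0427 30.9 F [-1.2 12.5  8.4] M [ 1.78  0.23 -0.09]
```

View pics/k2.png

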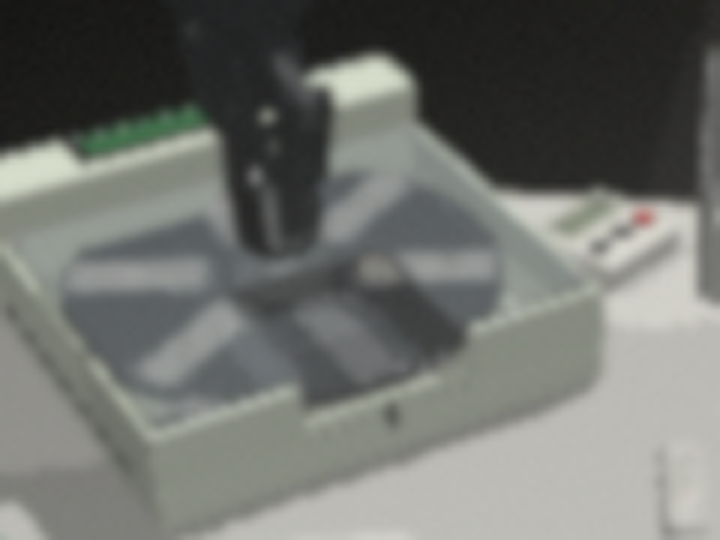

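The free bay now sits in the port (crop (345,335)). I'll release so the detent can settle it, then raise and measure.

```bash
python3 -m handwheel '[{"rx":0,"ry":0,"rz":0,"x":0,"y":0,"z":0,"grip":6.5},{"rx":0,"ry":0,"rz":0,"x":0,"y":0,"z":0,"grip":6.5},{"rx":0,"ry":0,"rz":0,"x":0,"y":0,"z":0,"grip":6.5},{"rx":0,"ry":0,"rz":0,"x":0,"y":0,"z":-1,"grip":6.5},{"rx":0,"ry":0,"rz":0,"x":0,"y":0,"z":-2,"grip":6.5},{"rx":0,"ry":0,"rz":0,"x":0,"y":0,"z":-3,"grip":6.5},{"rx":0,"ry":0,"rz":-8.5,"x":0,"y":0,"z":-3,"grip":6.5},{"rx":0,"ry":0,"rz":-8.5,"x":0,"y":0,"z":-3,"grip":6.5},{"rx":0,"ry":0,"rz":-8.5,"x":0,"y":0,"z":0,"grip":6.5},{"rx":0,"ry":0,"rz":-8.5,"x":0,"y":0,"z":0,"grip":6.5},{"rx":0,"ry":0,"rz":-8.5,"x":0,"y":0,"z":0,"grip":6.5},{"rx":0,"ry":0,"rz":-8.5,"x":0,"y":0,"z":0,"grip":6.5}]'
python3 s.py .597 -.392 .15
```

```text
t: 5.7
tcp_pos: [0.5703, -0.1538, 0.1972]
orientation: [[0.844, 0.536, 0.001], [0.536, -0.844, -0.001], [0.0, 0.001, -1.0]]
contact_force: [-0.5, -0.8, -1.1]
grip_width: 0.065
grip_force: 0.0
t 5.7 tcp [ 0.5703 -0.1538  0.1972] yaw 32.41 grip 0.065 0.0 F [-0.5 -0.8 -1.1] M [0.01 0.06 0.05]
shift cm [-10.51  21.53   4.74]
```

```bash
python3 -m handwheel '[{"rx":0,"ry":0,"rz":0,"x":-1.75,"y":3.59,"z":0,"grip":5},{"rx":0,"ry":0,"rz":0,"x":-1.75,"y":3.59,"z":0,"grip":5},{"rx":0,"ry":0,"rz":0,"x":-1.75,"y":3.59,"z":0,"grip":5},{"rx":0,"ry":0,"rz":0,"x":-1.75,"y":3.59,"z":0,"grip":5},{"rx":0,"ry":0,"rz":0,"x":-1.75,"y":3.59,"z":0,"grip":5},{"rx":0,"ry":0,"rz":0,"x":-1.75,"y":3.59,"z":0,"grip":5},{"rx":0,"ry":0,"rz":-4.5,"x":0,"y":0,"z":2,"grip":5},{"rx":0,"ry":0,"rz":-4.5,"x":0,"y":0,"z":2.7,"grip":5}]'
python3 s.py .597 -.392 .01
python3 - <<'E'
from h import *
d=r.get_image("top");crop(d,160,130,340,265,4.4,"pics/c3.png")
E
```

```text
t: 6.5
tcp_pos: [0.5963, -0.3948, 0.1508]
orientation: [[0.753, 0.658, 0.004], [0.658, -0.753, -0.003], [0.001, 0.005, -1.0]]
contact_force: [-0.5, -0.0, 0.2]
grip_width: 0.0502
grip_force: 0.0
t 6.5 tcp [ 0.5963 -0.3948  0.1508] yaw 41.11 grip 0.0502 0.0 F [-0.5 -0.   0.2] M [-0.02 -0.03 -0.  ]
shift cm [ 0.23 -0.24 14.08]
```

View pics/c3.png

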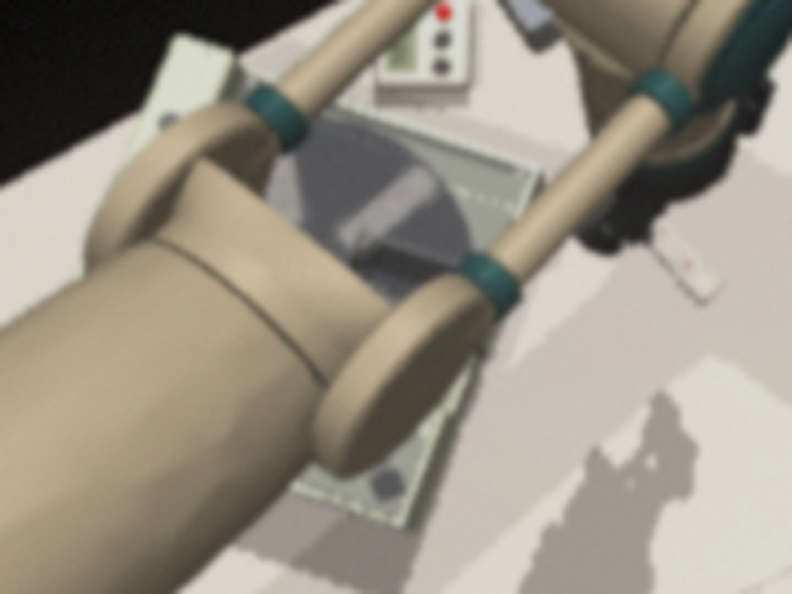

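The arm hides most of the carousel. One loaded bay is visible at crop (387,208), which I'll use as an angle check while descending to the cassette at crop (685,265).

```bash
python3 - <<'E'
from h import *
d=r.get_image("top");q=ray(d,160+387/4.4,130+208/4.4,.051)[:2]-[.5705,-.1525];print(np.linalg.norm(q),np.degrees(np.arctan2(q[1],q[0])))
E
python3 -m handwheel '[{"rx":0,"ry":0,"rz":0,"x":0.23,"y":-0.24,"z":2,"grip":5},{"rx":0,"ry":0,"rz":0,"x":0,"y":0,"z":3,"grip":5},{"rx":0,"ry":0,"rz":0,"x":0,"y":0,"z":3,"grip":5},{"rx":0,"ry":0,"rz":0,"x":0,"y":0,"z":3,"grip":5},{"rx":0,"ry":0,"rz":0,"x":0,"y":0,"z":2,"grip":5},{"rx":0,"ry":0,"rz":0,"x":0,"y":0,"z":0.8,"grip":5},{"rx":0,"ry":0,"rz":0,"x":0,"y":0,"z":0,"grip":5},{"rx":0,"ry":0,"rz":0,"x":0,"y":0,"z":0,"grip":5}]' 20
python3 s.py .597 -.392 .003
python3 - <<'E'
from h import *
d=r.get_image("scene");u,v=proj(d,[.597,-.392,.005]).astype(int);print(u,v);crop(d,u-50,v-45,u+50,v+30,7,"pics/p1.png")
E
```

```text
0.07460315802302814 -46.94709414900315
t: 7.4
tcp_pos: [0.5969, -0.3891, 0.0132]
orientation: [[0.754, 0.657, 0.002], [0.657, -0.754, -0.002], [0.0, 0.003, -1.0]]
contact_force: [-0.0, 0.1, -0.1]
grip_width: 0.0498
grip_force: 0.0
t 7.4 tcp [ 0.5969 -0.3891  0.0132] yaw 41.06 grip 0.0498 0.0 F [-0.   0.1 -0.1] M [-0.01  0.   -0.01]
shift cm [-0.18  0.22  1.02]
312 213
```

View pics/p1.png

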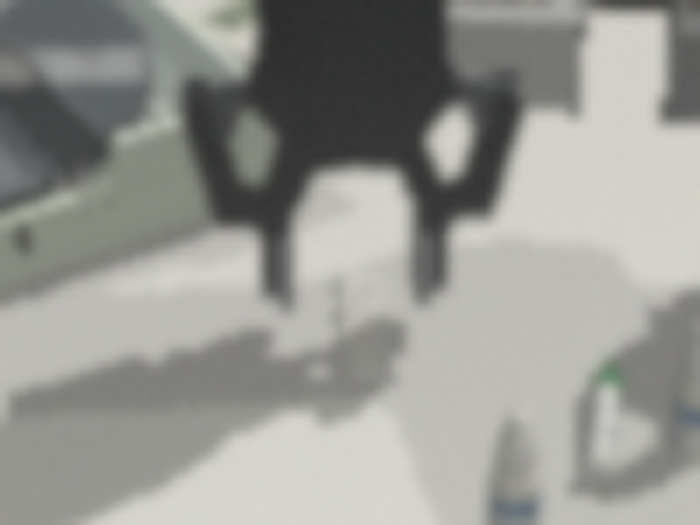

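The cassette (crop (350,330)) lies centred between the fingers (280,300) and (430,300). Lowering and gripping.

```bash
python3 -m handwheel '[{"rx":0,"ry":0,"rz":0,"x":-0.2,"y":0.2,"z":0.5,"grip":5},{"rx":0,"ry":0,"rz":0,"x":0,"y":0,"z":0.5,"grip":5},{"rx":0,"ry":0,"rz":0,"x":0,"y":0,"z":0,"grip":3},{"rx":0,"ry":0,"rz":0,"x":0,"y":0,"z":0,"grip":1.5},{"rx":0,"ry":0,"rz":0,"x":0,"y":0,"z":0,"grip":1.5},{"rx":0,"ry":0,"rz":0,"x":0,"y":0,"z":0,"grip":1.5},{"rx":0,"ry":0,"rz":0,"x":0,"y":0,"z":0,"grip":1.5},{"rx":0,"ry":0,"rz":0,"x":0,"y":0,"z":0,"grip":1.5},{"rx":0,"ry":0,"rz":0,"x":0,"y":0,"z":0,"grip":1.5},{"rx":0,"ry":0,"rz":0,"x":0,"y":0,"z":0,"grip":1.5}]' 20
python3 s.py .597 -.392 .003
```

```text
t: 8.45
tcp_pos: [0.5956, -0.3912, 0.0013]
orientation: [[0.754, 0.657, -0.0], [0.657, -0.754, -0.0], [-0.0, 0.0, -1.0]]
contact_force: [0.5, -0.1, 0.3]
grip_width: 0.0189
grip_force: 20.6
t 8.45 tcp [ 0.5956 -0.3912  0.0013] yaw 41.09 grip 0.0189 20.6 F [ 0.5 -0.1  0.3] M [0.   0.   0.01]
shift cm [ 0.05  0.16 -0.17]
```

```bash
python3 -m handwheel '[{"rx":0,"ry":0,"rz":0,"x":0,"y":0,"z":-2,"grip":1.5},{"rx":0,"ry":0,"rz":0,"x":0,"y":0,"z":-4,"grip":1.5},{"rx":0,"ry":0,"rz":0,"x":0,"y":0,"z":-4,"grip":1.5},{"rx":0,"ry":0,"rz":0,"x":0,"y":0,"z":-3,"grip":1.5},{"rx":0,"ry":0,"rz":-7.4,"x":0,"y":0,"z":0,"grip":1.5},{"rx":0,"ry":0,"rz":-7.4,"x":0,"y":0,"z":0,"grip":1.5},{"rx":0,"ry":0,"rz":-7.4,"x":0,"y":0,"z":0,"grip":1.5},{"rx":0,"ry":0,"rz":-7.4,"x":0,"y":0,"z":0,"grip":1.5},{"rx":0,"ry":0,"rz":0,"x":0,"y":0,"z":0,"grip":1.5},{"rx":0,"ry":0,"rz":0,"x":0,"y":0,"z":0,"grip":1.5}]'
python3 s.py .546 -.223 .1
python3 - <<'E'
from h import *
d=r.get_image("scene");p=r.get_state()["tcp_pos"];u,v=proj(d,p);print(u,v);
I=d["img"][:,:,::-1]
u,v=int(u),int(v)
a=cv2.resize(I[128:228,195:315],None,fx=6,fy=6,interpolation=cv2.INTER_CUBIC)
cv2.imwrite("pics/q1.png",a)
E
```

```text
t: 9.45
tcp_pos: [0.5955, -0.3911, 0.1313]
orientation: [[0.333, 0.943, -0.0], [0.943, -0.333, -0.0], [-0.0, -0.0, -1.0]]
contact_force: [0.0, 0.4, 0.2]
grip_width: 0.0189
grip_force: 20.6
t 9.45 tcp [ 0.5955 -0.3911  0.1313] yaw 70.53 grip 0.0189 20.6 F [0.  0.4 0.2] M [ 0.   -0.05  0.01]
shift cm [ 14.2  -10.27   3.13]
312.2624615310029 176.87639967596752
```

View pics/q1.png

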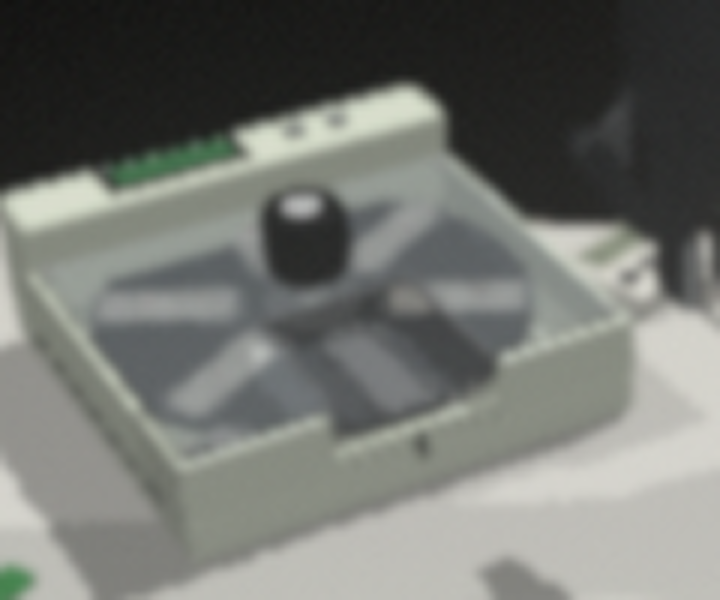

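The view shows the empty bay's lighter deck at crop (380,370) inside the port, the black mark at (422,447), and neighbouring loaded bays at (220,372) and (485,296). Computing angles from these.

```bash
python3 - <<'E'
from h import *
d=r.get_image("scene")
R=lambda u,v,z:ray(d,195+u/6-.4,128+v/6-.4,z)[:2]
ax=R(306,238,.087);print("axis",ax)
b1,b2=R(357,335,.046),R(405,403,.046);print("deck strip",b1,b2,"dir",np.degrees(np.arctan2(*(b2-b1)[::-1])))
mk=R(422,447,.030);print("mark",mk)
for A in(ax,np.array([.5705,-.1525])):
    print("A",A,"mark dir",np.degrees(np.arctan2(*(mk-A)[::-1])),np.linalg.norm(mk-A))
    for p,k in(((170,303),-120),((220,372),-60),((380,370),0),((485,296),60),((398,235),120)):
        q=R(*p,.051 if k else .046)-A;a=np.degrees(np.arctan2(q[1],q[0]));print(p,np.linalg.norm(q).round(4),a.round(1),((a-k+180)%360-180).round(1))
nl,nr=R(185,465,.062),R(632,318,.062);e=nr-nl;print("front edge",nl,nr,np.linalg.norm(e),np.degrees(np.arctan2(e[1],e[0]))-90)
pr=R(332,455,.041),R(497,392,.041);print("sill ends",pr,sum(pr)/2)
# in-hand cassette: white pixels below fingers
p=r.get_state()["tcp_pos"];u,v=proj(d,p).astype(int)
a=cv2.resize(d["img"][v-25:v+25,u-35:u+35,::-1],None,fx=8,fy=8,interpolation=cv2.INTER_CUBIC)
t=r.get_image("top");u,v=proj(t,p).astype(int);print("top",proj(t,p),"scene",proj(d,p))
b=cv2.resize(t["img"][v-25:v+25,u-15:u+15,::-1],None,fx=8,fy=8,interpolation=cv2.INTER_CUBIC)
cv2.imwrite("pics/hand.png",a[:, :]);cv2.imwrite("pics/hand.png",np.hstack([a,b[:,:]]) if a.shape[1]+b.shape[1]<=800 else a)
E
```

```text
axis [ 0.57307934 -0.15139256]
deck strip [ 0.56675881 -0.18857139] [ 0.5365535  -0.25053841] dir -115.98653301354013
mark [ 0.5301264  -0.26628214]
A [ 0.57307934 -0.15139256] mark dir -110.49889871397457 0.12265630635158961
(170, 303) 0.0731 131.0 -109.0
(220, 372) 0.0781 -170.4 -110.4
(380, 370) 0.0727 -108.2 -108.2
(485, 296) 0.0889 -51.3 -111.3
(398, 235) 0.0745 7.5 -112.5
A [ 0.5705 -0.1525] mark dir -109.53633811725572 0.12073277581547023
(170, 303) 0.0723 128.9 -111.1
(220, 372) 0.0754 -170.9 -110.9
(380, 370) 0.0709 -106.5 -106.5
(485, 296) 0.0897 -49.6 -109.6
(398, 235) 0.0772 8.1 -111.9
front edge [ 0.42211139 -0.22224574] [ 0.64478722 -0.30614411] 0.23795684109434864 -110.64508410680111
sill ends (array([ 0.48840171, -0.24788863]), array([ 0.57635824, -0.2747893 ])) [ 0.53237998 -0.26133897]
top [312.19149546 177.5063425 ] scene [312.2721708 176.8599683]
```

View pics/hand.png

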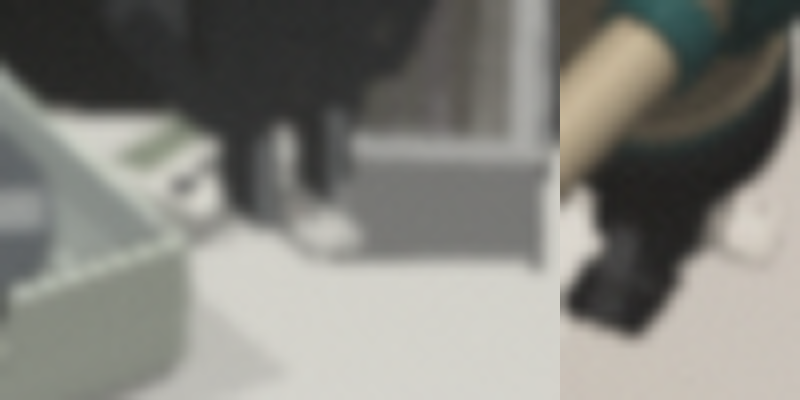

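The cassette is held level and its outer end projects past the fingers, at scene crop (340,235) and top crop (750,235). I'll work out the offset along its length.

```bash
python3 - <<'E'
from h import *
s=r.get_state();p=np.array(s["tcp_pos"]);O=np.array(s["orientation"])
d=r.get_image("scene");t=r.get_image("top")
# predicted front-end top corners for zero offset
for sy in(-.01,.01):
    c=p+O@[-.035,sy,-.0037];print("corner",c.round(4),"scene crop",((proj(d,c)-[312-35,176-25])*8+4).round(0),"top crop",((proj(t,c)-[312-15,177-25])*8+4+[560,0]).round(0))
for cx,cy in((361,228),(355,240),(325,258)):
    q=ray(d,277+cx/8-.5,151+cy/8-.5,p[2]+.001);print("scene",(O.T@(q-p)*1000).round(1))
for cx,cy in((722,248),(772,265),(782,215)):
    q=ray(t,297+(cx-560)/8-.5,152+cy/8-.5,p[2]+.0037);print("top",(O.T@(q-p)*1000).round(1))
# horizontal profile along axis in top view: brightness vs offset on top face
for o in range(-50,-15,2):
    row=[]
    for i in(t,d):
        u,v=proj(i,p+O@[o/1000,0,-.0037]);row.append(cv2.getRectSubPix(i["img"],(1,1),(float(u),float(v)))[0,0].tolist())
    print(o,row)
E
```

```text
corner [ 0.5746 -0.4208  0.135 ] scene crop [319. 256.] top crop [777. 266.]
corner [ 0.5934 -0.4275  0.135 ] scene crop [368. 239.] top crop [797. 209.]
scene [-24.5  14.3  -1. ]
scene [-29.7   8.3  -1. ]
scene [-33.5  -6.4  -1. ]
top [-16.   -9.9  -3.7]
top [-33.2 -10.2  -3.7]
top [-31.    6.7  -3.7]
-50 [[202, 194, 185], [193, 191, 185]]
-48 [[203, 194, 185], [180, 179, 174]]
-46 [[203, 195, 185], [168, 167, 162]]
-44 [[204, 195, 186], [157, 156, 151]]
-42 [[203, 194, 185], [153, 153, 148]]
-40 [[202, 194, 185], [152, 152, 147]]
-38 [[202, 194, 185], [154, 153, 148]]
-36 [[200, 192, 184], [161, 160, 154]]
-34 [[197, 189, 181], [168, 168, 161]]
-32 [[198, 190, 181], [178, 176, 169]]
-30 [[204, 197, 187], [186, 184, 177]]
-28 [[209, 202, 192], [193, 192, 185]]
-26 [[213, 207, 196], [197, 196, 189]]
-24 [[215, 210, 199], [197, 196, 189]]
-22 [[215, 211, 200], [196, 194, 187]]
-20 [[213, 208, 197], [192, 190, 184]]
-18 [[206, 200, 189], [183, 181, 175]]
-16 [[190, 182, 174], [174, 172, 166]]
```

The outer end sits about 32.5 mm from the TCP, so the cassette centre is about 2 mm toward the axis. The TCP goal is therefore 77 mm from the axis, at (0.545,-0.224).

```bash
python3 s.py .545 -.224 .1; python3 -m handwheel '[{"rx":0,"ry":0,"rz":0,"x":2.81,"y":-2.07,"z":0,"grip":1.5},{"rx":0,"ry":0,"rz":0,"x":2.81,"y":-2.07,"z":0,"grip":1.5},{"rx":0,"ry":0,"rz":0,"x":2.81,"y":-2.07,"z":0,"grip":1.5},{"rx":0,"ry":0,"rz":0,"x":2.81,"y":-2.07,"z":0,"grip":1.5},{"rx":0,"ry":0,"rz":0,"x":2.81,"y":-2.07,"z":0,"grip":1.5},{"rx":0,"ry":0,"rz":0.5,"x":0,"y":0,"z":2,"grip":1.5},{"rx":0,"ry":0,"rz":0,"x":0,"y":0,"z":2,"grip":1.5},{"rx":0,"ry":0,"rz":0,"x":0,"y":0,"z":0,"grip":1.5},{"rx":0,"ry":0,"rz":0,"x":0,"y":0,"z":0,"grip":1.5},{"rx":0,"ry":0,"rz":0,"x":0,"y":0,"z":0,"grip":1.5}]'
python3 s.py .545 -.224 .049
```

```text
t 9.7 tcp [ 0.5956 -0.3912  0.1313] yaw 70.63 grip 0.0191 20.6 F [-1.4 -0.3 -0.1] M [ 0.04 -0.01 -0.05]
shift cm [ 14.09 -10.31   3.13]
t: 10.7
tcp_pos: [0.5452, -0.225, 0.0923]
orientation: [[0.34, 0.941, 0.002], [0.941, -0.34, -0.001], [-0.0, 0.002, -1.0]]
contact_force: [0.8, -0.4, 0.1]
grip_width: 0.0192
grip_force: 20.6
t 10.7 tcp [ 0.5452 -0.225   0.0923] yaw 70.15 grip 0.0192 20.6 F [ 0.8 -0.4  0.1] M [-0.02 -0.   -0.09]
shift cm [ 0.09 -0.06  4.33]
```

```bash
python3 -m handwheel '[{"rx":0,"ry":0,"rz":0,"x":0.1,"y":-0.05,"z":1.5,"grip":1.5},{"rx":0,"ry":0,"rz":0,"x":0,"y":0,"z":1.5,"grip":1.5},{"rx":0,"ry":0,"rz":0,"x":0,"y":0,"z":0.5,"grip":1.5},{"rx":0,"ry":0,"rz":0,"x":0,"y":0,"z":0.25,"grip":1.5},{"rx":0,"ry":0,"rz":0,"x":0,"y":0,"z":0.25,"grip":1.5},{"rx":0,"ry":0,"rz":0,"x":0,"y":0,"z":0,"grip":1.5},{"rx":0,"ry":0,"rz":0,"x":0,"y":0,"z":0,"grip":1.5}]'
python3 s.py .545 -.224 .048
```

```text
t: 11.4
tcp_pos: [0.5446, -0.2234, 0.0518]
orientation: [[0.339, 0.941, 0.001], [0.941, -0.339, -0.001], [-0.0, 0.001, -1.0]]
contact_force: [0.4, -0.6, 0.1]
grip_width: 0.0192
grip_force: 20.6
t 11.4 tcp [ 0.5446 -0.2234  0.0518] yaw 70.18 grip 0.0192 20.6 F [ 0.4 -0.6  0.1] M [0.   0.06 0.03]
shift cm [-0.04  0.05  0.38]
```

```bash
python3 -m handwheel '[{"rx":0,"ry":0,"rz":0,"x":0,"y":0,"z":0.1,"grip":1.5},{"rx":0,"ry":0,"rz":0,"x":0,"y":0,"z":0.1,"grip":1.5},{"rx":0,"ry":0,"rz":0,"x":0,"y":0,"z":0,"grip":1.5}]'; python3 s.py
python3 -m handwheel '[{"rx":0,"ry":0,"rz":0,"x":0,"y":0,"z":0.1,"grip":1.5},{"rx":0,"ry":0,"rz":0,"x":0,"y":0,"z":0.1,"grip":1.5},{"rx":0,"ry":0,"rz":0,"x":0,"y":0,"z":0,"grip":1.5},{"rx":0,"ry":0,"rz":0,"x":0,"y":0,"z":0,"grip":1.5}]'; python3 s.py
```

```text
t: 11.7
tcp_pos: [0.5448, -0.2235, 0.0497]
orientation: [[0.339, 0.941, 0.001], [0.941, -0.339, -0.001], [-0.0, 0.001, -1.0]]
contact_force: [0.6, -0.0, 1.0]
grip_width: 0.0191
grip_force: 20.7
t 11.7 tcp [ 0.5448 -0.2235  0.0497] yaw 70.19 grip 0.0191 20.7 F [ 0.6 -0.   1. ] M [-0.02 -0.07  0.02]
t: 12.1
tcp_pos: [0.5446, -0.2229, 0.0472]
orientation: [[0.339, 0.941, 0.001], [0.941, -0.339, 0.0], [0.001, 0.0, -1.0]]
contact_force: [1.8, 0.3, 1.2]
grip_width: 0.0189
grip_force: 20.7
t 12.1 tcp [ 0.5446 -0.2229  0.0472] yaw 70.16 grip 0.0189 20.7 F [1.8 0.3 1.2] M [ 0.29 -0.28 -0.06]
```

Seated height reached (0.0472) with only about 2 N sideways. Releasing gently and retreating.

```bash
python3 -m handwheel '[{"rx":0,"ry":0,"rz":0,"x":0,"y":0,"z":0,"grip":2.2},{"rx":0,"ry":0,"rz":0,"x":0,"y":0,"z":0,"grip":2.4},{"rx":0,"ry":0,"rz":0,"x":0,"y":0,"z":0,"grip":2.8},{"rx":0,"ry":0,"rz":0,"x":0,"y":0,"z":0,"grip":3.2},{"rx":0,"ry":0,"rz":0,"x":0,"y":0,"z":0,"grip":3.2},{"rx":0,"ry":0,"rz":0,"x":0,"y":0,"z":-0.5,"grip":3.2},{"rx":0,"ry":0,"rz":0,"x":0,"y":0,"z":-1.5,"grip":3.2},{"rx":0,"ry":0,"rz":0,"x":0,"y":0,"z":-3,"grip":3.2},{"rx":0,"ry":0,"rz":0,"x":0,"y":0,"z":-4,"grip":3.2},{"rx":0,"ry":0,"rz":0,"x":0,"y":0,"z":-4,"grip":3.2}]'; python3 s.py .35 -.45 .2
```

```text
t: 13.1
tcp_pos: [0.5439, -0.223, 0.1787]
orientation: [[0.339, 0.941, -0.001], [0.941, -0.339, 0.0], [-0.0, -0.001, -1.0]]
contact_force: [0.9, -0.2, -0.2]
grip_width: 0.0319
grip_force: 0.0
t 13.1 tcp [ 0.5439 -0.223   0.1787] yaw 70.19 grip 0.0319 0.0 F [ 0.9 -0.2 -0.2] M [-0.03 -0.02  0.01]
shift cm [-27.93 -10.55  -2.12]
```

Backing off to clear both views, then measuring the loaded cassette numerically.

```bash
python3 -m handwheel '[{"rx":0,"ry":0,"rz":0,"x":-3.5,"y":-1.3,"z":-0.3,"grip":3.2},{"rx":0,"ry":0,"rz":0,"x":-3.5,"y":-1.3,"z":-0.3,"grip":3.2},{"rx":0,"ry":0,"rz":0,"x":-3.5,"y":-1.3,"z":-0.3,"grip":3.2},{"rx":0,"ry":0,"rz":0,"x":-3.5,"y":-1.3,"z":-0.3,"grip":3.2},{"rx":0,"ry":0,"rz":0,"x":-3.5,"y":-1.3,"z":-0.3,"grip":3.2},{"rx":0,"ry":0,"rz":0,"x":-3.5,"y":-1.3,"z":-0.3,"grip":3.2},{"rx":0,"ry":0,"rz":0,"x":-3.5,"y":-1.3,"z":-0.3,"grip":3.2},{"rx":0,"ry":0,"rz":0,"x":-3.5,"y":-1.3,"z":0,"grip":3.2}]' | head -2
python3 - <<'E'
from h import *
A=np.array([.5712,-.1518])
F=np.radians(-110)
for n in("top","scene"):
    d=r.get_image(n);g=d["img"].min(2)
    u,v=proj(d,[.5455,-.2225,.051]).astype(int);m=np.zeros_like(g)
    m[v-16:v+17,u-18:u+19]=(g[v-16:v+17,u-18:u+19]>150)
    k,l,st,c=cv2.connectedComponentsWithStats(m);print(n,(u,v),[(st[i].tolist(),c[i].round(1).tolist()) for i in range(1,k) if st[i][4]>15])
    i=l[v,u]
    if i==0: print(g[v-8:v+9:2,u-12:u+13:2]);continue
    pts=np.array([ray(d,x,y,.051)[:2] for y,x in np.argwhere(l==i)])-A
    f=np.array([np.cos(F),np.sin(F)]);w=np.array([-f[1],f[0]]);a=pts@f;b=pts@w
    rc=cv2.minAreaRect((pts*1000).astype(np.float32));print("along",a.min().round(4),a.max().round(4),a.mean().round(4),"across",b.min().round(4),b.max().round(4),b.mean().round(4),rc[1:])
    e,V=np.linalg.eigh(np.cov(pts.T));print("axis deg",np.degrees(np.arctan2(V[1,1],V[0,1]))%180)
    dd=d["depth"];
    for o in(.050,.075,.100):
        u,v=proj(d,[*(A+o*f),.051]).astype(int);Z=dd[v,u];X=d["R"].T@(np.linalg.inv(d["mtx"])@[u,v,1]*Z-d["t"]);print("h",o,X.round(4))
E
```

```text
t: 13.9
tcp_pos: [0.3505, -0.4526, 0.1993]
top (np.int64(252), np.int64(203)) [([240, 197, 25, 14, 192], [252.1, 203.6]), ([261, 201, 10, 19, 53], [266.0, 210.8])]
along 0.0375 0.1083 0.0733 across -0.0124 0.0097 -0.0009 ((70.73677062988281, 22.096670150756836), 70.3392562866211)
axis deg 69.52076811892269
h 0.05 [ 0.5562 -0.1973  0.0505]
h 0.075 [ 0.5469 -0.2202  0.0521]
h 0.1 [ 0.5381 -0.2451  0.0511]
scene (np.int64(257), np.int64(188)) [([260, 190, 5, 6, 20], [261.8, 192.4])]
[[ 80  80  62  49  47  48  50  49  49  49  51  54  51]
 [ 71  75  60  50  48  47  49  49  51  55  63  65  55]
 [ 64  71  75  51  48  48  49  51  56  71  68  67  60]
 [ 68  84  90  55  48  49  50  51  61  80  74  68  64]
 [ 58  78  71  52  51  51  51  53  83  89  84  72  67]
 [ 52  62  62  52  52  51  51  77 157 132 101  86  72]
 [ 52  54  53  51  52  53  54 102 192 185 125  94  80]
 [ 54  53  53  53  52  53  53 102 179 164 119  87  84]
 [ 63  54  55  54  53  54  54  88 123  99  98 117 134]]
```

Measured from the top, the cassette lies flat: its top is at about 51 mm along its whole length. Its extent is 37.5–108 mm from the axis, its long axis is at 69.5–70°, and it sits within 1 mm of the port's midline. The arm is clear, so I'm handing in.

```bash
python3 -c "
from rig import r
print(r.finish_job())"
```

```text
the job is handed in; nothing more can be done
None
```

The carousel's free bay now stands in the loading port with the test cassette lying flat in it, measured within about 1 mm and 1° of the port's midline; I handed the job in after about 14 s of robot time, and no verdict came back.

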